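Snap the trailer coupling onto the hitch eye

ROBOT

A 7-joint arm with a two-finger parallel gripper is mounted at the origin on a cart in front of the work surface, level with it; the furniture and walls round the work are solid. World frame = base frame: x ahead of the robot, y to its left, z up, the work surface at z = 0. Lengths are in m, angles in rad, forces in N, time in s.
With the tool pointing down it reaches from about 0.4 to 0.75 m from the base axis. Payload 19.5 kg.
Tool frame: the origin (TCP) lies on the front face of the gripper's body, between the roots of the fingers; the fingertips stand 73 mm ahead of it and the grasp point (between the pads) lies 54 mm ahead of it (ctrl.hold_point_z is the z of the grasp point in the tool frame, in m); z points along the fingers, y is the line along which they close (so a half turn about z gives the same grasp; the last joint's range is limited). The gripper opens to 85 mm and grips with 20 to 120 N. Pads are 22 mm wide; open, the fingers measure 114 mm over their backs; the gripper's body (76 mm by 85 mm) begins 54 mm behind the grasp point. The pads swing forward as they close: fully open they stand 13 mm farther back than shut.
Start: joints at [1.187, 0.707, -0.028, 1.485, 0.022, 0.951, -0.075], TCP at [0.193, -0.542, 0.304] pointing down, gripper open.
Joint ranges: [-2.71, 2.71], [-0.32, 2.16], [-1.57, 1.52], [0, 2.45], [-1.46, 4.6], [0, 2.02], [-2.83, 2.83]. Speed limits (rad/s): [1.89, 1.89, 2.57, 2.57, 3.01, 3.01, 3.01].

INTERFACE

Orientations are given as a unit quaternion [x, y, z, w].
In Python, from bench import status, optics, ticket, ctrl gives the robot as it stands.
- The arm moves only by the tool send_rows, never from a script. Its argument "plan" is a list of rows, each an object with "dr": the turn, a rotation vector about the tool's x, y, z each as a share of 0.1 rad, from -1 to 1, a list of three; "translation": the shift along the tool's x, y, z each as a share of 30 mm, from -1 to 1, a list of three; "claw": the closure, from 0 (fully open) to 1 (shut). A call has exactly 10 rows; each row shifts and turns the commanded pose from where the row before left it, along the tool's axes as they then stand; what a row does not reach is not made up. A row lasts 1/12 s, in which the tool goes at most 41.7 mm and 7.16 degrees, less where a joint would pass 70% of its speed; a pose out of reach is approached as far as the arm can. A call with a number of a shift or a turn outside -1 to 1 is refused whole. A call with a gripper value outside its range is refused whole. The fingers move at their own pace and stop on an object; the grip force is fixed at half the most. Time passes only in rows, so rows that do not move let the fingers close, or fill a call up. It gives the time, the measured TCP pose, the force, the opening and the grip force at its end, in the units of the state.
- status.get_obs(): the state, without advancing time (a new reading comes with each control period).
- optics.read_camera(name): name is "side" or "top" or "wrist"; returns a dict with "frame" (420x560x3 uint8, red, green, blue), "fx", "fy", "cx", "cy" (pixels), "xyz" and "attitude" of the camera in the world. Camera axes: x right, y down, z forward; pixel columns grow to the right and rows downward; lengths in m; the calibration is good to about 2 mm. The wrist camera is an equidistant fisheye: a pixel r from the principal point sees the ray r / f radians off the axis. A picture is of the moment at which its call begins. There is no depth.
- ticket.sign_off(): hands the job in; it is judged then, once.
The state is a dict: "time": time; "q": joint angles; "qd": joint speeds; "tau": joint torques, N m; "eef_pos": TCP position; "tcp_rot": TCP orientation; "ft_force": force on the tool from outside, world axes, zero at the start; "moment": the same for the moment, N m; "grip_width": opening from 0.0 (shut) to 1.0 (fully open); "grasp_force": force on a finger pad.
Only numpy, scipy, OpenCV 4.12 (cv2) and the standard library are available. Lean on these libraries where they do the work, as an engineer would, in place of code of your own. Each camera call takes 0.05 s, during which the arm holds its last target. There are 200 camera calls.

TASK

Pick up the trailer coupling head and push it gently down over the hitch plate that has the window (not the plain tongue) until its sprung gate flicks shut through the window. Then give it a firm but gentle upward tug so that the gate catches under the plate's top bar, let it sit back down on the plate, and let go, leaving it locked on. Keep every push and pull on the hitch under about 30 N, and leave the other tools where they are.

Things in the scene. Friction and masses are not known exactly. Their poses are not given: they have to be found in the camera images.
- coupling_grip (a point): Centre of the grip of the loose trailer coupling head (about 0.26 kg, 85 mm tall), which starts standing upright on the bench, mouth down. Z up; this point is 67 mm above the feet. The grip is a black block 24 mm (x) by 26 mm (y), from 17 mm below to 18 mm above this point; under it are aluminium shoulders (x -17 to +13 mm, 26 mm in y) and two legs with a slot between.
- coupling_slot_end (a point): Closed upper end of the coupling's slot, on its mid-plane, 28 mm below the grip centre, 39 mm above the feet, same axes. The slot runs right through along y and is open below: 17 mm wide in x at the feet, 8.2 mm from 10 mm up (with a recess for the gate). A 6 mm plate in its y-z plane enters; the gate shuts once the plate's top is within 3 mm of this end. Either way round fits.
- gate (a joint): Angle of the gate across the coupling's slot. 0 = shut, about 1.4 = swung up by an entering plate; it cannot swing down. Its spring gives way at about 4 to 12 N of push on the coupling, and it flicks back to 0 under the plate's 12 mm high top bar once that is past.
- gate_tongue: The gate as a solid: steel tongue 10 mm wide (y), 4 mm thick, 11 mm long, hinged on one leg 13 mm above the feet (origin at the hinge). With the coupling on the plate it takes an upward tug from the plate's top bar, after about 12 mm of free upward play.
- hitch: The hitch: dark steel bedplate 80 x 90 x 8 mm fixed to the bench; grey clamp cheeks (22 mm high, 25 mm thick in x) hold an upright steel plate. Origin at the centre of the underside, on the bench top, below the plate's middle; x across the plate, y along it. The coupling fits centred over it, its x along the hitch's x, grip centre then 28 mm above the plate's top.
- hitch_clamp (a point): Middle of the hitch's clamp, 22 mm above the bench, same axes. The plate in it is 6 mm thick (x), 50 mm wide (y), with a window 34 mm wide (y) and over 25 mm high under a 12 mm high, round-topped bar. It is clamped at an unmeasured height: its top is anywhere from 68 to 78 mm above the bench, to be found by feel or sight.
- blank: A like bedplate with a plain tongue, 6 x 50 mm, 72 mm high, with no window: not to be used. Origin and axes as for the hitch; the two change places between runs.
- coupling: The whole coupling head as a solid; origin at its underside between the feet, axes as for the grip centre, 67 mm below it.
- lockring_tool: Bystander: grey steel lockring tool, 25 mm across, 48 mm tall, standing near the hitch; origin at its underside.
- needle_pliers: Bystander: needle-nose pliers with red handles lying flat, 161 x 57 x 14 mm; origin at its underside.
- grease_jar: Bystander: white jar with black lid, 54 mm across, 70 mm tall; origin at its underside.
- adj_wrench: Bystander: steel spanner lying flat, 232 x 36 x 8 mm; origin at its underside.
Not all that is in view belongs to the job. What is shaped like the coupling but turquoise is not meant.

How it is judged:
On the way, in this order (a step that is already met when the one before it is completed fails the run):
1. the coupling is picked up off the bench (height (world z) of coupling_grip above 0.1 m), for 0.1 s.
2. the coupling is on the windowed hitch plate with its gate shut under the top bar, not yet tugged (value of joint gate below 0.15 rad and horizontal distance between coupling_grip and hitch below 0.02 m and z of coupling_grip in the frame of hitch between 0.088 and 0.111 m and angle between coupling_grip's own z axis and vertical below 0.35 rad and not (contact force between gate_tongue and hitch above 2.5 N)), for 0.15 s.
3. the coupling is tugged upward: the shut gate takes more than 2.5 N from the plate's top bar (contact force between gate_tongue and hitch above 2.5 N and value of joint gate below 0.25 rad), for 0.05 s.
At the end, for the whole second after the job is handed in: The coupling sits on the windowed hitch plate: gate shut (under 0.15 rad), grip centre within 20 mm of the hitch's axis in plan and 88 to 111 mm above the bench, leaning under 0.35 rad, at rest and released (value of joint gate below 0.15 rad and horizontal distance between coupling_grip and hitch below 0.02 m and z of coupling_grip in the frame of hitch between 0.088 and 0.111 m and angle between coupling_grip's own z axis and vertical below 0.35 rad and linear speed of coupling below 0.02 m/s and not (contact force between the fingers and coupling above 0.05 N)); the robot touches nothing.
It fails at once if the coupling or the robot pushes or pulls the hitch with more than 36 N (contact force between any of coupling, the arm, the fingers and hitch above 36 N).
It fails at once if a bystander is moved more than 30 mm (distance of any of lockring_tool, needle_pliers, grease_jar, adj_wrench from where it was at the start of the episode above 0.03 m).
It also fails if it takes over 69 s, if anything falls off the work surface, if the arm or the gripper's body presses on something with over 40 N, if the wrist force passes 120 N, or if a joint passes its speed limit or range.

## Working session

There is one attempt and no reset: what is moved stays moved. The work goes in short steps, Python scripts to look and compute and a tool call to move; the robot and the scene stay as the last step left them, time stands still between calls to the robot, and variables do not carry over. Pictures are saved under pics/ and viewed, at most 10 in all, crops included, and the job is handed in when it is done.

Besides the shell and the picture viewer there is one more tool, called after ">>>" by a JSON object that holds its "op" and its "data", one argument or row to a line. send_rows: Moves the arm, as the interface text tells. Its arguments: {"type":"object","properties":{"plan":{"type":"array","items":{"type":"object","properties":{"dr":{"type":"array","items":{"type":"number","minimum":-1,"maximum":1}},"translation":{"type":"array","items":{"type":"number","minimum":-1,"maximum":1}},"claw":{"type":"number"}}}}},"required":["plan"]}

```bash
mkdir -p pics; ls; cat > h.py <<'E'
import numpy as np, cv2
from scipy.spatial.transform import Rotation as R
from bench import status, optics, ticket, ctrl
def ray(c,u,v,fish=False):
    x,y=(u-c["cx"])/c["fx"],(v-c["cy"])/c["fy"]
    if fish:
        r=np.hypot(x,y); d=np.array([np.sin(r)*x/max(r,1e-9),np.sin(r)*y/max(r,1e-9),np.cos(r)])
    else: d=np.array([x,y,1.])
    a=np.array(c["attitude"]); M=a if a.shape==(3,3) else R.from_quat(a).as_matrix()
    d=M@d; return np.array(c["xyz"]),d/np.linalg.norm(d)
def onz(c,u,v,z,fish=False):
    o,d=ray(c,u,v,fish); return o+d*(z-o[2])/d[2]
def proj(c,p):
    a=np.array(c["attitude"]); q=R.from_quat(a).as_matrix().T@(np.array(p)-np.array(c["xyz"]))
    return c["fx"]*q[0]/q[2]+c["cx"],c["fy"]*q[1]/q[2]+c["cy"]
def cross(r1,r2):
    (o1,d1),(o2,d2)=r1,r2
    A=np.stack([d1,-d2],1); s=np.linalg.lstsq(A,o2-o1,rcond=None)[0]
    a,b=o1+s[0]*d1,o2+s[1]*d2; return (a+b)/2,np.linalg.norm(a-b)
E
python3 - <<'E'
from h import *
ims=[]
for n in ["top","side","wrist"]:
    c=optics.read_camera(n); ims.append(c["frame"]); print(n,c["fx"],c["cx"],c["cy"],c["xyz"],c["attitude"])
    cv2.imwrite(f"pics/{n}0.png",c["frame"][:,:,::-1])
print(status.get_obs())
E
```

```text
pics
top 433.776887292637 279.2517853115224 202.8539669610411 [0.35226642 0.03424034 1.15961109] [ 0.70550756 -0.70295857  0.05913613 -0.06790615]
side 432.02761917158074 280.36646721666324 211.4101930657772 [0.22394821 0.88149185 0.66343169] [-0.14898706  0.86687058 -0.46815674  0.0846612 ]
wrist 325.19226210127806 276.8134991307989 207.51622901989174 [ 0.25708401 -0.51731686  0.37347245] [ 0.80963106 -0.57080033 -0.07892697  0.11160229]
{'time': 0.15, 'q': array([ 1.18728572,  0.70691883, -0.02758323,  1.48483404,  0.02199398,
        0.95091085, -0.07552906]), 'qd': array([ 1.51722580e-03, -1.41573470e-03, -1.45745708e-03, -2.07567032e-03,
       -2.02359347e-03,  5.54627711e-04, -1.39773818e-05]), 'tau': array([-5.78306845e-05, -8.83308864e+01,  1.23454425e+00, -2.36195648e+01,
        1.70158152e-02,  5.16765722e-03,  5.42437579e-05]), 'eef_pos': array([ 0.19268768, -0.54162621,  0.30357237]), 'tcp_rot': array([ 9.85436324e-01,  1.70044416e-01, -8.29293421e-05, -3.75332498e-04]), 'ft_force': array([ 0.2272285 , -0.15653101,  0.33440823]), 'moment': array([ 0.02078341, -0.01524103, -0.03096748]), 'grasp_force': 0.0, 'grip_width': 0.9985963212949227}
```

View pics/top0.png

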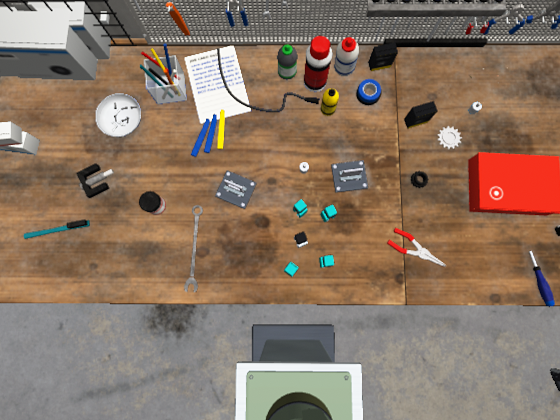

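View pics/side0.png

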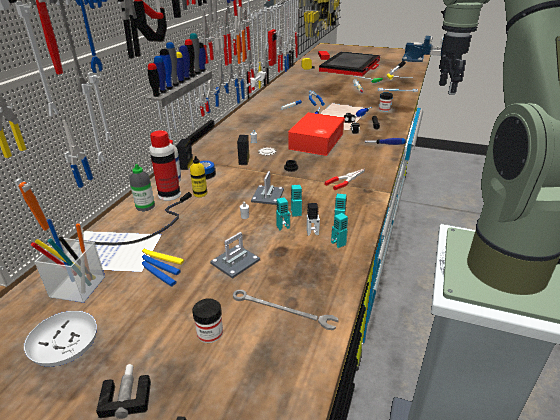

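The top view shows two bedplates, at (236,189) and (350,177). The coupling candidates are the black and silver one at (301,240) and turquoise lookalikes at (300,208), (330,212), (327,261) and (291,268). Only the black-gripped one at (301,240), seen at (313,218) in the side view, fits the description. I'll enlarge the side view to confirm it and to find which plate has the window.

```bash
python3 - <<'E'
from h import *
s=cv2.imread("pics/side0.png")[165:285,200:360]; t=cv2.imread("pics/top0.png")[160:280,210:370]
a=cv2.resize(s,(800,600),interpolation=cv2.INTER_CUBIC);cv2.imwrite("pics/sidecrop.png",a)
a=cv2.resize(t,(800,600),interpolation=cv2.INTER_CUBIC);cv2.imwrite("pics/topcrop.png",a)
E
```

```text
(no output)
```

View pics/sidecrop.png

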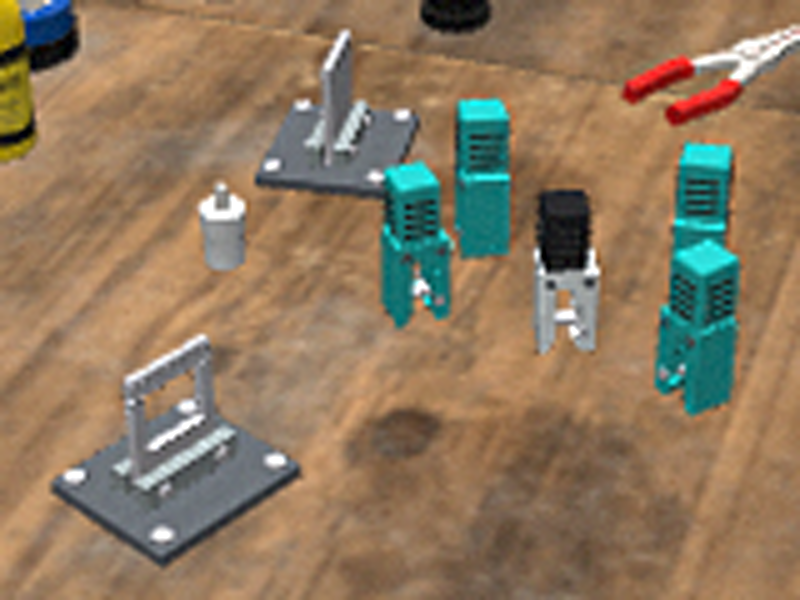

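View pics/topcrop.png

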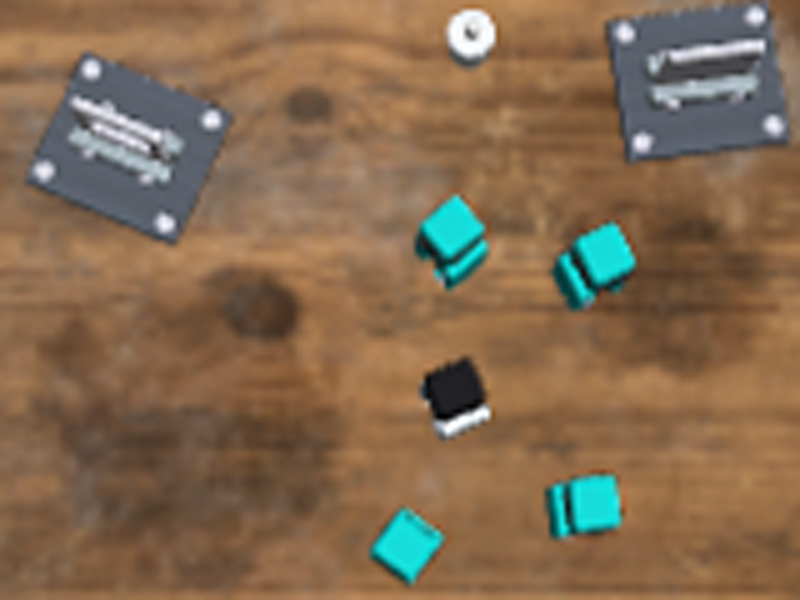

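The side crop shows the windowed plate on the near-left bedplate (crop ~(170,410), full-frame ~(235,248), which is (236,189) in the top view). The far bedplate has a plain tongue. The real coupling has a black grip and silver legs (crop ~(565,270), full-frame ~(313,218)), and its slot faces roughly towards the side camera. Next I'll measure both.

```bash
python3 - <<'E'
from h import *
t=optics.read_camera("top"); s=optics.read_camera("side")
print("view dir",ray(t,t["cx"],t["cy"])[1], "nadir px",proj(t,[.352266,.03424,0]))
def comp(im,mask,near,mina=8):
    n,l,st,ce=cv2.connectedComponentsWithStats(mask.astype(np.uint8))
    k=min([i for i in range(1,n) if st[i,4]>=mina],key=lambda i:np.hypot(*(ce[i]-near))); return l==k,st[k],ce[k]
for nm,c,near in (("top",t,(301,239)),("side",s,(313,211))):
    f=c["frame"].astype(int)
    m,st,ce=comp(f,(f.max(2)<60),near); print(nm,"black",st,ce)
    pts=np.argwhere(m)[:,::-1].astype(np.float32); r=cv2.minAreaRect(pts); print(r); 
    if nm=="top":
        b=cv2.boxPoints(r); print(np.round([onz(c,*p,.085) for p in b],4)); gt=ce
    else: gs=ce
print("grip cross",cross(ray(t,*gt),ray(s,*gs)))
# bedplate in top
f=t["frame"].astype(int)
dark=(f.max(2)<110)&(f.max(2)-f.min(2)<30)
roi=np.zeros(dark.shape,bool); roi[165:212,212:262]=1
sel=(f.max(2)-f.min(2)<30)&roi
m,st,ce=comp(f,sel,(236,189),200); print("bed",st,ce)
pts=np.argwhere(m)[:,::-1].astype(np.float32); h=cv2.convexHull(pts); r=cv2.minAreaRect(h); b=cv2.boxPoints(r); P=np.array([onz(t,*p,.008) for p in b]); print(r,np.round(P,4),P.mean(0)); print(np.linalg.norm(P[1]-P[0]),np.linalg.norm(P[2]-P[1]))
# predicted corners
E
```

```text
view dir [ 0.1789124   0.0126761  -0.98378335] nadir px (np.float64(284.55557971038763), np.float64(281.761197615845))
top black [295 232  12  12 101] [300.22772277 237.73267327]
((300.1000061035156, 237.70004272460938), (9.391485214233398, 10.28591251373291), 63.43495178222656)
[[ 0.4646  0.0126  0.085 ]
 [ 0.4762 -0.0103  0.085 ]
 [ 0.4553 -0.0206  0.085 ]
 [ 0.4438  0.0022  0.085 ]]
side black [307 203  11  16 152] [312.30921053 210.43421053]
((312.0, 210.5), (15.0, 10.0), 90.0)
grip cross (array([ 0.46122376, -0.00506039,  0.06772863]), np.float64(0.0008147121240467154))
bed [215 170  42  39 977] [235.35107472 189.16171955]
((235.2413787841797, 189.1034698486328), (33.87706756591797, 29.675256729125977), 23.198589324951172) [[0.58   0.2266 0.008 ]
 [0.6563 0.1969 0.008 ]
 [0.6189 0.1109 0.008 ]
 [0.5435 0.1414 0.008 ]] [0.59965339 0.16892652 0.008     ]
0.08187577018441698 0.09372978103132376
```

>>> {"op": "send_rows", "data": {
  "plan": [
    {"translation":[0.72,-0.69,0],"dr":[0,0,0],"claw":0.3},
    {"translation":[0.72,-0.69,0],"dr":[0,0,0],"claw":0.3},
    {"translation":[0.72,-0.69,0],"dr":[0,0,0],"claw":0.3},
    {"translation":[0.72,-0.69,0],"dr":[0,0,0],"claw":0.3},
    {"translation":[0.72,-0.69,0],"dr":[0,0,0],"claw":0.3},
    {"translation":[0.72,-0.69,0],"dr":[0,0,0],"claw":0.3},
    {"translation":[0.72,-0.69,0],"dr":[0,0,0],"claw":0.3},
    {"translation":[0.72,-0.69,0],"dr":[0,0,0],"claw":0.3},
    {"translation":[0.72,-0.69,0],"dr":[0,0,0],"claw":0.3},
    {"translation":[0.72,-0.69,0],"dr":[0,0,0],"claw":0.3}
  ]
}}

```text
time: 1.08
eef_pos: [0.3273, -0.273, 0.304]
tcp_rot: [0.985, 0.17, 0.0, 0.0]
ft_force: [1.8, -0.7, 0.1]
grip_width: 0.703
grasp_force: 0.0
```

>>> {"op": "send_rows", "data": {
  "plan": [
    {"translation":[0.72,-0.69,0],"dr":[0,0,0],"claw":0.3},
    {"translation":[0.72,-0.69,0],"dr":[0,0,0],"claw":0.3},
    {"translation":[0.72,-0.69,0],"dr":[0,0,0],"claw":0.3},
    {"translation":[0.72,-0.69,0],"dr":[0,0,0],"claw":0.3},
    {"translation":[0.72,-0.69,0],"dr":[0,0,0],"claw":0.3},
    {"translation":[0.72,-0.69,0],"dr":[0,0,0],"claw":0.3},
    {"translation":[0.72,-0.69,0],"dr":[0,0,0],"claw":0.3},
    {"translation":[0.72,-0.69,0],"dr":[0,0,-0.5],"claw":0.3},
    {"translation":[0.72,-0.69,0],"dr":[0,0,-0.5],"claw":0.3},
    {"translation":[0,0,0],"dr":[0,0,0],"claw":0.3}
  ]
}}

```text
time: 1.92
eef_pos: [0.4479, -0.0281, 0.3037]
tcp_rot: [0.975, 0.224, 0.001, -0.001]
ft_force: [0.5, -0.6, -0.5]
grip_width: 0.703
grasp_force: 0.0
```

```bash
cat >> h.py <<'E'
def tool():
    o=status.get_obs(); M=R.from_quat(o["tcp_rot"]).as_matrix()
    return np.array(o["eef_pos"]),M,np.degrees(np.arctan2(M[1,0],M[0,0])),o
E
python3 - <<'E'
from h import *
p,M,y,o=tool(); print(p,y,M[:,2],o["ft_force"],o["grip_width"],o["time"])
c=optics.read_camera("wrist"); print(c["xyz"],c["attitude"],c["fx"]); cv2.imwrite("pics/w1.png",c["frame"][:,:,::-1])
E
```

```text
[ 0.4478692  -0.02812366  0.30372863] 25.844093763956934 [ 8.70410794e-04  2.12014801e-03 -9.99997374e-01] [ 0.49354084 -0.62086109 -0.49864414] 0.7028601623318854 1.9167
[0.50929518 0.00299239 0.37383188] [ 0.83971677 -0.52575249 -0.07251056  0.11490118] 325.19226210127806
```

View pics/w1.png

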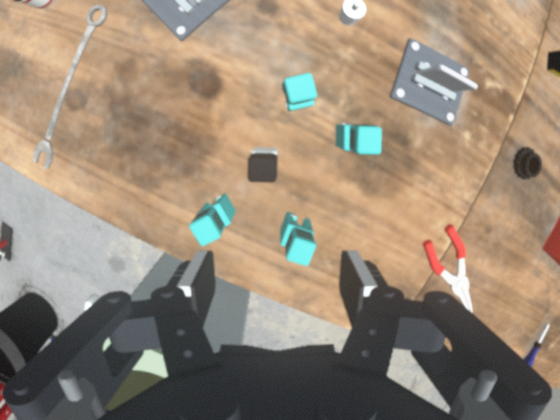

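The wrist view shows the black grip at (263,168), squared up with the image axes, and the turquoise decoys around it. I'll measure it from here.

```bash
cat > g.py <<'E'
from h import *
c=optics.read_camera("wrist"); f=c["frame"].astype(int)
p,M,y,o=tool()
import sys
near=np.array([float(sys.argv[1]),float(sys.argv[2])])
n,l,st,ce=cv2.connectedComponentsWithStats((f.max(2)<75).astype(np.uint8))
k=min([i for i in range(1,n) if st[i,4]>=50],key=lambda i:np.hypot(*(ce[i]-near)))
pts=np.argwhere(l==k)[:,::-1].astype(np.float32); r=cv2.minAreaRect(pts); b=cv2.boxPoints(r)
P=np.array([onz(c,*q,.085,True) for q in b]); print(st[k],r); print(np.round(P,4),P.mean(0))
e=P[1]-P[0]; print("yaws",np.degrees(np.arctan2(e[1],e[0])),"lens",np.linalg.norm(P[1]-P[0]),np.linalg.norm(P[2]-P[1]))
t=optics.read_camera("side")
print("tcp",p,y,"tilt",M[:,2]); d=P.mean(0)-p; print("move tool xy mm",1e3*(M.T@np.array([d[0],d[1],0])))
E
python3 g.py 263 168
```

```text
[    0   253   551   167 44452] ((275.0, 336.0), (166.0, 550.0), 90.0)
[[ 0.2212  0.2674  0.085 ]
 [ 0.5341 -0.383   0.085 ]
 [ 0.2555 -0.8035  0.085 ]
 [-0.294   0.3199  0.085 ]] [ 0.17919972 -0.1497963   0.085     ]
yaws -64.3127150595812 lens 0.7216867201043904 0.5043818227805721
tcp [ 0.44630838 -0.03230736  0.30377616] 25.405801536841583 tilt [-2.60958782e-04  1.09279802e-04 -9.99999960e-01]
move tool xy mm [-2.91682954e+02 -8.46990579e+00  5.68651828e-02]
```

```bash
python3 - <<'E'
import cv2;f=cv2.imread("pics/w1.png");print(f[150:186:3,263].tolist(),f[168,240:288:4].tolist())
E
```

```text
[[187, 190, 183], [126, 130, 130], [58, 67, 74], [72, 75, 83], [76, 78, 85], [75, 78, 86], [75, 81, 86], [74, 77, 83], [73, 76, 82], [73, 79, 83], [71, 78, 87], [126, 158, 191]] [[125, 159, 195], [123, 156, 194], [79, 95, 113], [73, 78, 83], [72, 77, 83], [77, 80, 87], [72, 77, 84], [75, 79, 85], [76, 79, 86], [96, 107, 120], [125, 167, 204], [133, 172, 213]]
```

```bash
sed -i 's/f.max(2)<75/f.max(2)<105/' g.py; python3 g.py 263 168
```

```text
[243 149  29  28 730] ((257.0, 162.5), (27.0, 28.0), 90.0)
[[ 0.4704  0.0128  0.085 ]
 [ 0.4809 -0.0098  0.085 ]
 [ 0.4588 -0.0202  0.085 ]
 [ 0.448   0.0028  0.085 ]] [ 0.46453458 -0.00359974  0.085     ]
yaws -65.0840705168355 lens 0.024948298134522234 0.024447334023012496
tcp [ 0.44595149 -0.03369106  0.30393278] 25.23501398172732 tilt [-2.15497512e-04 -2.81838628e-04 -9.99999937e-01]
move tool xy mm [ 2.96385446e+01 -1.92970411e+01 -1.24855084e-02]
```

>>> {"op": "send_rows", "data": {
  "plan": [
    {"translation":[0.5,-0.32,0],"dr":[0,0,0],"claw":0.3},
    {"translation":[0.5,-0.32,0],"dr":[0,0,0],"claw":0.3},
    {"translation":[0,0,0.5],"dr":[0,0,0],"claw":0.3},
    {"translation":[0,0,0.8],"dr":[0,0,0],"claw":0.3},
    {"translation":[0,0,0.8],"dr":[0,0,0],"claw":0.3},
    {"translation":[0,0,0.8],"dr":[0,0,0],"claw":0.3},
    {"translation":[0,0,0.4],"dr":[0,0,0],"claw":0.3},
    {"translation":[0,0,0],"dr":[0,0,0],"claw":0.3},
    {"translation":[0,0,0],"dr":[0,0,0],"claw":0.3},
    {"translation":[0,0,0],"dr":[0,0,0],"claw":0.3}
  ]
}}

```text
time: 3.0
eef_pos: [0.4654, -0.0032, 0.2058]
tcp_rot: [0.976, 0.219, 0.001, 0.0]
ft_force: [0.1, -0.2, 0.2]
grip_width: 0.703
grasp_force: 0.0
```

```bash
python3 g.py 263 200 | tee /tmp/o; python3 - <<'E'
from h import *
c=optics.read_camera("wrist"); cv2.imwrite("pics/w2.png",c["frame"][:,:,::-1])
E
```

```text
[ 258  205   40   45 1732] ((277.5, 227.0), (44.0, 39.0), 90.0)
[[ 0.4753  0.0154  0.085 ]
 [ 0.4855 -0.0061  0.085 ]
 [ 0.4595 -0.019   0.085 ]
 [ 0.4489  0.0035  0.085 ]] [ 0.46727439 -0.00156352  0.085     ]
yaws -64.70945662009264 lens 0.023749893483600164 0.029025219417452057
tcp [ 0.465418   -0.00311035  0.205909  ] 25.275083213578892 tilt [ 1.47258408e-03  7.82610572e-05 -9.99998913e-01]
move tool xy mm [ 2.33910724 -0.60613939  0.00285474]
```

View pics/w2.png

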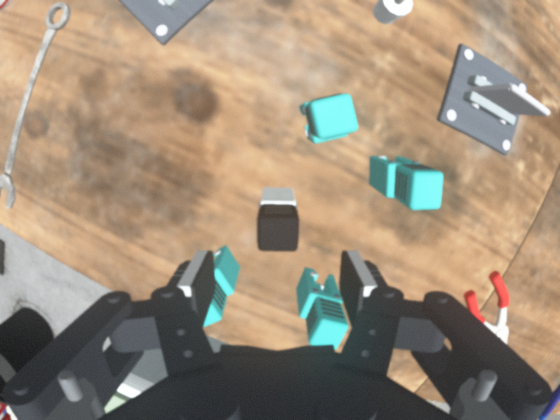

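>>> {"op": "send_rows", "data": {
  "plan": [
    {"translation":[0,0,0.5],"dr":[0,0,0],"claw":0.3},
    {"translation":[0,0,0.7],"dr":[0,0,0],"claw":0.3},
    {"translation":[0,0,0.7],"dr":[0,0,0],"claw":0.3},
    {"translation":[0,0,0.4],"dr":[0,0,0],"claw":0.3},
    {"translation":[0,0,0.33],"dr":[0,0,0],"claw":0.3},
    {"translation":[0,0,0],"dr":[0,0,0],"claw":0.3},
    {"translation":[0,0,0],"dr":[0,0,0],"claw":0.5},
    {"translation":[0,0,0],"dr":[0,0,0],"claw":0.7},
    {"translation":[0,0,0],"dr":[0,0,0],"claw":0.9},
    {"translation":[0,0,0],"dr":[0,0,0],"claw":1}
  ]
}}

```text
time: 3.98
eef_pos: [0.4655, -0.0027, 0.127]
tcp_rot: [0.976, 0.219, 0.001, 0.0]
ft_force: [-1.0, -0.9, 8.9]
grip_width: 0.292
grasp_force: 58.2
```

>>> {"op": "send_rows", "data": {
  "plan": [
    {"translation":[0,0,0],"dr":[0,0,0],"claw":1},
    {"translation":[0,0,0],"dr":[0,0,0],"claw":1},
    {"translation":[0,0,0],"dr":[0,0,0],"claw":1},
    {"translation":[0,0,0],"dr":[0,0,0],"claw":1},
    {"translation":[0,0,0],"dr":[0,0,0],"claw":1},
    {"translation":[0,0,0],"dr":[0,0,0],"claw":1},
    {"translation":[0,0,0],"dr":[0,0,0],"claw":1},
    {"translation":[0,0,0],"dr":[0,0,0],"claw":1},
    {"translation":[0,0,0],"dr":[0,0,0],"claw":1},
    {"translation":[0,0,0],"dr":[0,0,0],"claw":1}
  ]
}}

```text
time: 4.82
eef_pos: [0.4655, -0.0028, 0.127]
tcp_rot: [0.976, 0.219, 0.001, 0.0]
ft_force: [0.1, 0.7, 8.4]
grip_width: 0.291
grasp_force: 58.2
```

>>> {"op": "send_rows", "data": {
  "plan": [
    {"translation":[0,0,-0.3],"dr":[0,0,0],"claw":1},
    {"translation":[0,0,-0.6],"dr":[0,0,0],"claw":1},
    {"translation":[0,0,-0.8],"dr":[0,0,0],"claw":1},
    {"translation":[0,0,-0.8],"dr":[0,0,0],"claw":1},
    {"translation":[0,0,-0.8],"dr":[0,0,0],"claw":1},
    {"translation":[0,0,-0.4],"dr":[0,0,0],"claw":1},
    {"translation":[0,0,0],"dr":[0,0,0.6],"claw":1},
    {"translation":[0,0,0],"dr":[0,0,0.8],"claw":1},
    {"translation":[0,0,0],"dr":[0,0,0.8],"claw":1},
    {"translation":[0,0,0],"dr":[0,0,0.8],"claw":1}
  ]
}}

```text
time: 5.65
eef_pos: [0.465, -0.0028, 0.238]
tcp_rot: [0.998, 0.069, 0.0, -0.0]
ft_force: [-0.1, 0.4, -3.3]
grip_width: 0.295
grasp_force: 59.5
```

>>> {"op": "send_rows", "data": {
  "plan": [
    {"translation":[0,0,0],"dr":[0,0,0.8],"claw":1},
    {"translation":[0,0,0],"dr":[0,0,0.8],"claw":1},
    {"translation":[0,0,0],"dr":[0,0,0.8],"claw":1},
    {"translation":[0,0,0],"dr":[0,0,0.8],"claw":1},
    {"translation":[0,0,0],"dr":[0,0,0.8],"claw":1},
    {"translation":[0,0,0],"dr":[0,0,0.8],"claw":1},
    {"translation":[0,0,0],"dr":[0,0,0.72],"claw":1},
    {"translation":[0,0,0],"dr":[0,0,0],"claw":1},
    {"translation":[0,0,0],"dr":[0,0,0],"claw":1},
    {"translation":[0,0,0],"dr":[0,0,0],"claw":1}
  ]
}}

```text
time: 6.48
eef_pos: [0.4651, -0.0027, 0.2374]
tcp_rot: [0.979, -0.202, 0.0, -0.0]
ft_force: [-0.7, 0.1, -1.7]
grip_width: 0.296
grasp_force: 59.6
```

```bash
python3 - <<'E'
from h import *
p,M,y,o=tool(); print(p,y,M[:,2],o["ft_force"],o["moment"],o["grip_width"],o["time"])
d=np.array([.5997,.169,p[2]])-p; print(1e3*M.T@d)
E
```

```text
[ 0.46507963 -0.00270689  0.23741542] -23.350212419487598 [ 3.03941239e-04  4.63831082e-04 -9.99999846e-01] [-0.73177492  0.05934603 -1.69933983] [ 0.00310397 -0.02799086 -0.02177819] 0.29574654029053765 6.4833
[ 5.55388090e+01 -2.11000775e+02  1.20559676e-01]
```

>>> {"op": "send_rows", "data": {
  "plan": [
    {"translation":[0,-0.4,0],"dr":[0,0,0],"claw":1},
    {"translation":[0,-0.7,0],"dr":[0,0,0],"claw":1},
    {"translation":[0,-0.7,0],"dr":[0,0,0],"claw":1},
    {"translation":[0,-0.7,0],"dr":[0,0,0],"claw":1},
    {"translation":[0,-0.7,0],"dr":[0,0,0],"claw":1},
    {"translation":[0,-0.4,0],"dr":[0,0,0],"claw":1},
    {"translation":[0,0,0],"dr":[0,0,0],"claw":1},
    {"translation":[0,0,0],"dr":[0,0,0],"claw":1},
    {"translation":[0,0,0],"dr":[0,0,0],"claw":1},
    {"translation":[0,0,0],"dr":[0,0,0],"claw":1}
  ]
}}

```text
time: 7.32
eef_pos: [0.508, 0.0952, 0.2372]
tcp_rot: [0.979, -0.204, -0.0, 0.0]
ft_force: [0.1, 0.2, -3.3]
grip_width: 0.294
grasp_force: 59.7
```

```bash
python3 - <<'E'
from h import *
import pickle
p,M,y,o=tool(); print(p,y)
d={n:optics.read_camera(n) for n in("wrist","side","top")}; pickle.dump(d,open("c3.pkl","wb"))
w=cv2.resize(d["wrist"]["frame"][0:300,0:400],(800,600))
cv2.imwrite("pics/w3.png",w[:,:,::-1])
E
```

```text
[0.50800985 0.09522667 0.2371792 ] -23.55985403853952
```

View pics/w3.png

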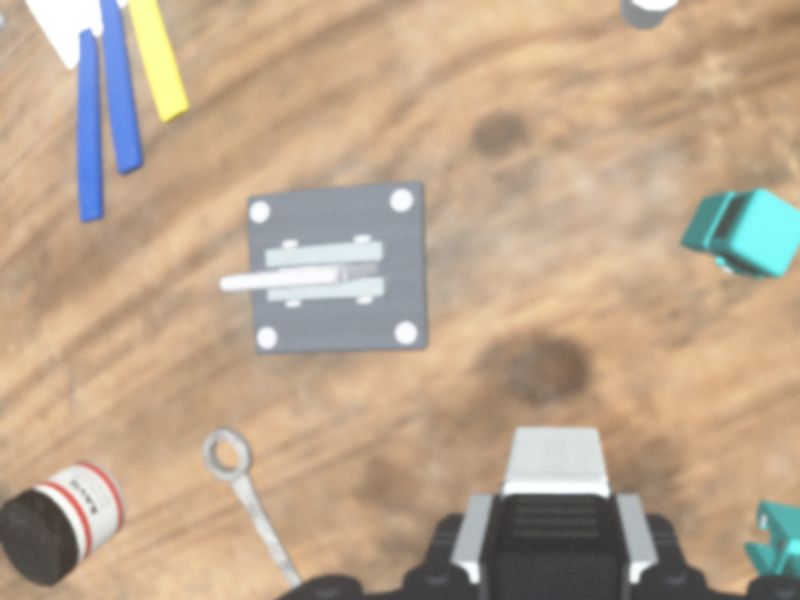

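The wrist crop shows the hitch with bolts at crop (260,212), (401,201), (406,333) and (267,338), and the plate's top bar from (222,285) to about (345,272). Next I'll work out centre, yaw and plate height.

```bash
python3 - <<'E'
from h import *
import pickle
d=pickle.load(open("c3.pkl","rb")); w,s=d["wrist"],d["side"]
B=np.array([onz(w,u/2,v/2,.010,True) for u,v in[(260,212),(401,201),(406,333),(267,338)]])
C=np.array([onz(w,u/2,v/2,.008,True) for u,v in[(249,197),(423,182),(427,347),(258,352)]])
for P in(B,C):
    e=P[1]-P[0]+P[2]-P[3]; print(P.mean(0),"y-axis yaw",np.degrees(np.arctan2(-e[1],-e[0])),np.linalg.norm(e)/2)
L=cross(ray(w,111.5,142.5,True),ray(s,225.6,241.3)); Rr=cross(ray(w,172,136,True),ray(s,241.5,232.8)); print(L,Rr)
f=s["frame"][215:270,205:265]; im=cv2.resize(f,None,fx=9,fy=9,interpolation=cv2.INTER_CUBIC)
g=w["frame"][115:165,95:215]; im2=cv2.resize(g,(540,225),interpolation=cv2.INTER_CUBIC)
cv2.imwrite("pics/sh.png",np.vstack([im[:370],im2])[:,:,::-1])
E
```

```text
[0.60087389 0.17076185 0.01      ] y-axis yaw 66.7253097536426 0.07183542352824478
[0.60081888 0.16919814 0.008     ] y-axis yaw 66.82486388986122 0.08840399526341834
(array([0.60878553, 0.19149473, 0.07448138]), np.float64(0.002901458768757258)) (array([0.59059216, 0.14483271, 0.07024272]), np.float64(0.0027136790422648775))
```

View pics/sh.png

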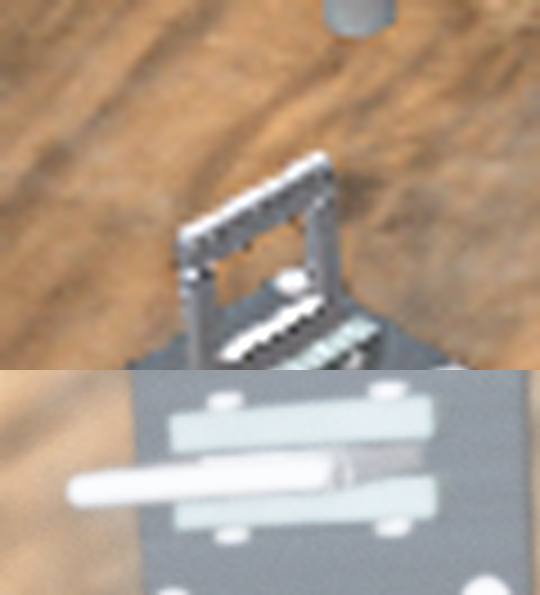

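```bash
python3 - <<'E'
from h import *
import pickle
w=pickle.load(open("c3.pkl","rb"))["wrist"]; f=w["frame"]
p,M,y,o=tool()
print([ (r,f[r,268:292].mean(0).astype(int).tolist()) for r in range(208,256,1)])
for r,z in((213,.110),(214.5,.110),(245.5,.160),(248,.160)): print(r,1e3*(M.T@(onz(w,279,r,z,True)-p)))
E
```

```text
[(208, [182, 148, 118]), (209, [182, 147, 117]), (210, [182, 148, 118]), (211, [185, 151, 120]), (212, [191, 159, 131]), (213, [200, 181, 164]), (214, [212, 211, 205]), (215, [218, 222, 221]), (216, [219, 224, 224]), (217, [220, 225, 225]), (218, [220, 224, 224]), (219, [217, 223, 222]), (220, [217, 222, 221]), (221, [216, 222, 222]), (222, [217, 222, 222]), (223, [217, 223, 222]), (224, [217, 223, 222]), (225, [217, 223, 222]), (226, [217, 223, 222]), (227, [218, 223, 222]), (228, [218, 223, 223]), (229, [217, 223, 222]), (230, [218, 223, 223]), (231, [218, 223, 223]), (232, [217, 223, 222]), (233, [217, 223, 222]), (234, [217, 223, 222]), (235, [214, 221, 220]), (236, [210, 218, 217]), (237, [210, 218, 218]), (238, [215, 222, 221]), (239, [221, 227, 227]), (240, [230, 236, 236]), (241, [244, 248, 248]), (242, [252, 253, 254]), (243, [254, 255, 255]), (244, [254, 255, 255]), (245, [250, 252, 253]), (246, [197, 206, 210]), (247, [103, 106, 107]), (248, [73, 72, 70]), (249, [74, 74, 72]), (250, [75, 75, 73]), (251, [69, 68, 66]), (252, [66, 64, 63]), (253, [67, 67, 64]), (254, [73, 73, 71]), (255, [74, 75, 73])]
213 [  8.93565716   0.89905639 127.12636604]
214.5 [  7.94342933   0.90142365 127.12642753]
245.5 [ 7.32356491  0.55946718 77.12647567]
248 [ 5.99611615  0.56320214 77.12655791]
```

The grip centre sits about 5 mm to tool −x of the TCP. The bright shoulder and grip edge in the wrist view agrees with the two-view crossing on this. I'll move over the hitch with that offset included.

>>> {"op": "send_rows", "data": {
  "plan": [
    {"translation":[0.2,-0.3,0],"dr":[0,0,0],"claw":1},
    {"translation":[0.3,-0.6,0],"dr":[0,0,0],"claw":1},
    {"translation":[0.4,-0.6,0],"dr":[0,0,0],"claw":1},
    {"translation":[0.4,-0.6,0],"dr":[0,0,0],"claw":1},
    {"translation":[0.4,-0.6,0],"dr":[0,0,0],"claw":1},
    {"translation":[0.2,-0.5,0],"dr":[0,0,0],"claw":1},
    {"translation":[0.1,-0.3,0],"dr":[0,0,0],"claw":1},
    {"translation":[0,0,0.5],"dr":[0,0,0],"claw":1},
    {"translation":[0,0,0],"dr":[0,0,0],"claw":1},
    {"translation":[0,0,0],"dr":[0,0,0],"claw":1}
  ]
}}

```text
time: 8.3
eef_pos: [0.6048, 0.1681, 0.2217]
tcp_rot: [0.979, -0.204, -0.001, 0.0]
ft_force: [0.0, 0.1, -1.7]
grip_width: 0.293
grasp_force: 59.5
```

```bash
python3 - <<'E'
from h import *
p,M,y,o=tool(); print(p,y,o["ft_force"],o["moment"])
g=p-.005*M[:,0]; print("grip est",g[:2], "err tool mm",1e3*(M.T@(np.array([.6004,.1695,g[2]])-g)))
s=optics.read_camera("side");t=optics.read_camera("top")
a=cv2.resize(s["frame"][170:270,185:285],(600,600),interpolation=cv2.INTER_CUBIC)
cv2.imwrite("pics/s4.png",a[:,:,::-1])
E
```

```text
[0.60475832 0.16814993 0.22168935] -23.530035377560644 [ 0.00964134  0.14652715 -1.74077459] [-0.00574799 -0.03597572 -0.02449252]
grip est [0.60017407 0.17014608] err tool mm [ 4.65076454e-01  5.02157770e-01 -3.61080302e-05]
```

View pics/s4.png

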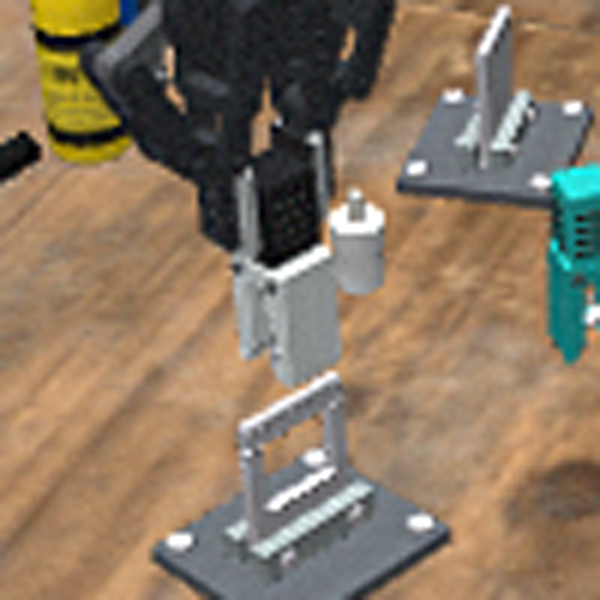

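```bash
python3 - <<'E'
from h import *
s=optics.read_camera("side"); a=np.radians(66.6); Y=np.array([np.cos(a),np.sin(a),0]);X=np.array([np.sin(a),-np.cos(a),0])
C=np.array([.6004,.1695,0])
f=lambda p:np.round((np.array(proj(s,p))-[185,170])*6)
for n,z in (("plate top",.072),("feet",.0947)):
  for dx in(-8.5,-3,0,3,8.5): print(n,dx,f(C+.001*dx*X+Y*(.025 if z<.08 else .013)+[0,0,z]))
E
```

```text
plate top -8.5 [250. 442.]
plate top -3 [241. 436.]
plate top 0 [236. 433.]
plate top 3 [230. 429.]
plate top 8.5 [221. 423.]
feet -8.5 [270. 379.]
feet -3 [261. 373.]
feet 0 [255. 370.]
feet 3 [250. 367.]
feet 8.5 [240. 361.]
```

The side view agrees with the prediction to about 1 to 2 mm: the slot is over the plate. I'll descend slowly and watch the force.

>>> {"op": "send_rows", "data": {
  "plan": [
    {"translation":[0.015,0.015,0.1],"dr":[0,0,0],"claw":1},
    {"translation":[0,0,0.1],"dr":[0,0,0],"claw":1},
    {"translation":[0,0,0.1],"dr":[0,0,0],"claw":1},
    {"translation":[0,0,0.1],"dr":[0,0,0],"claw":1},
    {"translation":[0,0,0.05],"dr":[0,0,0],"claw":1},
    {"translation":[0,0,0.05],"dr":[0,0,0],"claw":1},
    {"translation":[0,0,0.05],"dr":[0,0,0],"claw":1},
    {"translation":[0,0,0.05],"dr":[0,0,0],"claw":1},
    {"translation":[0,0,0],"dr":[0,0,0],"claw":1},
    {"translation":[0,0,0],"dr":[0,0,0],"claw":1}
  ]
}}

```text
time: 9.28
eef_pos: [0.6053, 0.168, 0.204]
tcp_rot: [0.979, -0.204, -0.0, -0.0]
ft_force: [0.0, -0.8, -3.4]
grip_width: 0.296
grasp_force: 59.6
```

>>> {"op": "send_rows", "data": {
  "plan": [
    {"translation":[0,0,0.03],"dr":[0,0,0],"claw":1},
    {"translation":[0,0,0.03],"dr":[0,0,0],"claw":1},
    {"translation":[0,0,0.03],"dr":[0,0,0],"claw":1},
    {"translation":[0,0,0.03],"dr":[0,0,0],"claw":1},
    {"translation":[0,0,0.03],"dr":[0,0,0],"claw":1},
    {"translation":[0,0,0],"dr":[0,0,0],"claw":1},
    {"translation":[0,0,0],"dr":[0,0,0],"claw":1},
    {"translation":[0,0,0],"dr":[0,0,0],"claw":1},
    {"translation":[0,0,0],"dr":[0,0,0],"claw":1},
    {"translation":[0,0,0],"dr":[0,0,0],"claw":1}
  ]
}}

```text
time: 10.12
eef_pos: [0.6054, 0.168, 0.1996]
tcp_rot: [0.979, -0.204, 0.0, -0.0]
ft_force: [-0.5, -0.6, -2.8]
grip_width: 0.297
grasp_force: 59.6
```

>>> {"op": "send_rows", "data": {
  "plan": [
    {"translation":[0,0,0.02],"dr":[0,0,0],"claw":1},
    {"translation":[0,0,0.02],"dr":[0,0,0],"claw":1},
    {"translation":[0,0,0.02],"dr":[0,0,0],"claw":1},
    {"translation":[0,0,0.02],"dr":[0,0,0],"claw":1},
    {"translation":[0,0,0.02],"dr":[0,0,0],"claw":1},
    {"translation":[0,0,0.02],"dr":[0,0,0],"claw":1},
    {"translation":[0,0,0],"dr":[0,0,0],"claw":1},
    {"translation":[0,0,0],"dr":[0,0,0],"claw":1},
    {"translation":[0,0,0],"dr":[0,0,0],"claw":1},
    {"translation":[0,0,0],"dr":[0,0,0],"claw":1}
  ]
}}

```text
time: 10.95
eef_pos: [0.6053, 0.168, 0.196]
tcp_rot: [0.979, -0.204, -0.0, -0.0]
ft_force: [0.3, 0.5, -4.0]
grip_width: 0.287
grasp_force: 59.6
```

>>> {"op": "send_rows", "data": {
  "plan": [
    {"translation":[0,0,0.02],"dr":[0,0,0],"claw":1},
    {"translation":[0,0,0.02],"dr":[0,0,0],"claw":1},
    {"translation":[0,0,0.02],"dr":[0,0,0],"claw":1},
    {"translation":[0,0,0.02],"dr":[0,0,0],"claw":1},
    {"translation":[0,0,0.02],"dr":[0,0,0],"claw":1},
    {"translation":[0,0,0.02],"dr":[0,0,0],"claw":1},
    {"translation":[0,0,0],"dr":[0,0,0],"claw":1},
    {"translation":[0,0,0],"dr":[0,0,0],"claw":1},
    {"translation":[0,0,0],"dr":[0,0,0],"claw":1},
    {"translation":[0,0,0],"dr":[0,0,0],"claw":1}
  ]
}}

```text
time: 11.78
eef_pos: [0.6053, 0.168, 0.1923]
tcp_rot: [0.979, -0.204, -0.0, -0.0]
ft_force: [0.0, -0.0, -3.6]
grip_width: 0.3
grasp_force: 59.6
```

>>> {"op": "send_rows", "data": {
  "plan": [
    {"translation":[0,0,0.02],"dr":[0,0,0],"claw":1},
    {"translation":[0,0,0.02],"dr":[0,0,0],"claw":1},
    {"translation":[0,0,0.02],"dr":[0,0,0],"claw":1},
    {"translation":[0,0,0.02],"dr":[0,0,0],"claw":1},
    {"translation":[0,0,0.02],"dr":[0,0,0],"claw":1},
    {"translation":[0,0,0.02],"dr":[0,0,0],"claw":1},
    {"translation":[0,0,0],"dr":[0,0,0],"claw":1},
    {"translation":[0,0,0],"dr":[0,0,0],"claw":1},
    {"translation":[0,0,0],"dr":[0,0,0],"claw":1},
    {"translation":[0,0,0],"dr":[0,0,0],"claw":1}
  ]
}}

```text
time: 12.62
eef_pos: [0.6053, 0.1681, 0.189]
tcp_rot: [0.979, -0.204, -0.0, -0.0]
ft_force: [-2.6, 0.2, 5.5]
grip_width: 0.294
grasp_force: 61.0
```

>>> {"op": "send_rows", "data": {
  "plan": [
    {"translation":[0,0,0.02],"dr":[0,0,0],"claw":1},
    {"translation":[0,0,0.02],"dr":[0,0,0],"claw":1},
    {"translation":[0,0,0.02],"dr":[0,0,0],"claw":1},
    {"translation":[0,0,0.02],"dr":[0,0,0],"claw":1},
    {"translation":[0,0,0.02],"dr":[0,0,0],"claw":1},
    {"translation":[0,0,0],"dr":[0,0,0],"claw":1},
    {"translation":[0,0,0],"dr":[0,0,0],"claw":1},
    {"translation":[0,0,0],"dr":[0,0,0],"claw":1},
    {"translation":[0,0,0],"dr":[0,0,0],"claw":1},
    {"translation":[0,0,0],"dr":[0,0,0],"claw":1}
  ]
}}

```text
time: 13.45
eef_pos: [0.6052, 0.1683, 0.1861]
tcp_rot: [0.979, -0.204, -0.0, -0.0]
ft_force: [-3.3, 0.7, 8.2]
grip_width: 0.297
grasp_force: 61.4
```

Contact is about 11 N vertically and soft, which fits the gate giving way. There's a small side load, so I'll ease toward tool −x by a little and carry on.

>>> {"op": "send_rows", "data": {
  "plan": [
    {"translation":[-0.02,0,0.02],"dr":[0,0,0],"claw":1},
    {"translation":[0,0,0.02],"dr":[0,0,0],"claw":1},
    {"translation":[0,0,0.02],"dr":[0,0,0],"claw":1},
    {"translation":[0,0,0.02],"dr":[0,0,0],"claw":1},
    {"translation":[0,0,0],"dr":[0,0,0],"claw":1},
    {"translation":[0,0,0],"dr":[0,0,0],"claw":1},
    {"translation":[0,0,0],"dr":[0,0,0],"claw":1},
    {"translation":[0,0,0],"dr":[0,0,0],"claw":1},
    {"translation":[0,0,0],"dr":[0,0,0],"claw":1},
    {"translation":[0,0,0],"dr":[0,0,0],"claw":1}
  ]
}}

```text
time: 14.28
eef_pos: [0.6045, 0.1686, 0.1835]
tcp_rot: [0.979, -0.204, -0.0, -0.0]
ft_force: [-4.5, 1.3, 4.3]
grip_width: 0.294
grasp_force: 60.9
```

>>> {"op": "send_rows", "data": {
  "plan": [
    {"translation":[0,0,0.02],"dr":[0,0,0],"claw":1},
    {"translation":[0,0,0.02],"dr":[0,0,0],"claw":1},
    {"translation":[0,0,0.02],"dr":[0,0,0],"claw":1},
    {"translation":[0,0,0.02],"dr":[0,0,0],"claw":1},
    {"translation":[0,0,0],"dr":[0,0,0],"claw":1},
    {"translation":[0,0,0],"dr":[0,0,0],"claw":1},
    {"translation":[0,0,0],"dr":[0,0,0],"claw":1},
    {"translation":[0,0,0],"dr":[0,0,0],"claw":1},
    {"translation":[0,0,0],"dr":[0,0,0],"claw":1},
    {"translation":[0,0,0],"dr":[0,0,0],"claw":1}
  ]
}}

```text
time: 15.12
eef_pos: [0.6044, 0.1686, 0.1809]
tcp_rot: [0.979, -0.204, -0.001, -0.0]
ft_force: [-5.1, 1.7, 2.8]
grip_width: 0.295
grasp_force: 60.6
```

>>> {"op": "send_rows", "data": {
  "plan": [
    {"translation":[-0.01,0,0.02],"dr":[0,0,0],"claw":1},
    {"translation":[0,0,0.02],"dr":[0,0,0],"claw":1},
    {"translation":[0,0,0.02],"dr":[0,0,0],"claw":1},
    {"translation":[0,0,0.02],"dr":[0,0,0],"claw":1},
    {"translation":[0,0,0.02],"dr":[0,0,0],"claw":1},
    {"translation":[0,0,0.02],"dr":[0,0,0],"claw":1},
    {"translation":[0,0,0],"dr":[0,0,0],"claw":1},
    {"translation":[0,0,0],"dr":[0,0,0],"claw":1},
    {"translation":[0,0,0],"dr":[0,0,0],"claw":1},
    {"translation":[0,0,0],"dr":[0,0,0],"claw":1}
  ]
}}

```text
time: 15.95
eef_pos: [0.6042, 0.1685, 0.1769]
tcp_rot: [0.979, -0.204, -0.001, 0.0]
ft_force: [-3.6, 3.1, -1.1]
grip_width: 0.3
grasp_force: 60.1
```

>>> {"op": "send_rows", "data": {
  "plan": [
    {"translation":[0,0,0.02],"dr":[0,0,0],"claw":1},
    {"translation":[0,0,0.02],"dr":[0,0,0],"claw":1},
    {"translation":[0,0,0.02],"dr":[0,0,0],"claw":1},
    {"translation":[0,0,0.02],"dr":[0,0,0],"claw":1},
    {"translation":[0,0,0.02],"dr":[0,0,0],"claw":1},
    {"translation":[0,0,0],"dr":[0,0,0],"claw":1},
    {"translation":[0,0,0],"dr":[0,0,0],"claw":1},
    {"translation":[0,0,0],"dr":[0,0,0],"claw":1},
    {"translation":[0,0,0],"dr":[0,0,0],"claw":1},
    {"translation":[0,0,0],"dr":[0,0,0],"claw":1}
  ]
}}

```text
time: 16.78
eef_pos: [0.6042, 0.1685, 0.1739]
tcp_rot: [0.979, -0.204, -0.001, 0.0]
ft_force: [-4.9, 2.0, -1.0]
grip_width: 0.296
grasp_force: 60.2
```

>>> {"op": "send_rows", "data": {
  "plan": [
    {"translation":[0,0,0.02],"dr":[0,0,0],"claw":1},
    {"translation":[0,0,0.02],"dr":[0,0,0],"claw":1},
    {"translation":[0,0,0.02],"dr":[0,0,0],"claw":1},
    {"translation":[0,0,0.02],"dr":[0,0,0],"claw":1},
    {"translation":[0,0,0.02],"dr":[0,0,0],"claw":1},
    {"translation":[0,0,0],"dr":[0,0,0],"claw":1},
    {"translation":[0,0,0],"dr":[0,0,0],"claw":1},
    {"translation":[0,0,0],"dr":[0,0,0],"claw":1},
    {"translation":[0,0,0],"dr":[0,0,0],"claw":1},
    {"translation":[0,0,0],"dr":[0,0,0],"claw":1}
  ]
}}

```text
time: 17.62
eef_pos: [0.6041, 0.1685, 0.1709]
tcp_rot: [0.979, -0.204, -0.001, 0.0]
ft_force: [-4.5, 2.3, -1.5]
grip_width: 0.294
grasp_force: 60.2
```

>>> {"op": "send_rows", "data": {
  "plan": [
    {"translation":[0,0,0.02],"dr":[0,0,0],"claw":1},
    {"translation":[0,0,0.02],"dr":[0,0,0],"claw":1},
    {"translation":[0,0,0.02],"dr":[0,0,0],"claw":1},
    {"translation":[0,0,0],"dr":[0,0,0],"claw":1},
    {"translation":[0,0,0],"dr":[0,0,0],"claw":1},
    {"translation":[0,0,0],"dr":[0,0,0],"claw":1},
    {"translation":[0,0,0],"dr":[0,0,0],"claw":1},
    {"translation":[0,0,0],"dr":[0,0,0],"claw":1},
    {"translation":[0,0,0],"dr":[0,0,0],"claw":1},
    {"translation":[0,0,0],"dr":[0,0,0],"claw":1}
  ]
}}

```text
time: 18.45
eef_pos: [0.6041, 0.1685, 0.1691]
tcp_rot: [0.979, -0.204, -0.001, 0.0]
ft_force: [-4.5, 1.4, -0.4]
grip_width: 0.297
grasp_force: 60.2
```

>>> {"op": "send_rows", "data": {
  "plan": [
    {"translation":[0,0,0.02],"dr":[0,0,0],"claw":1},
    {"translation":[0,0,0.02],"dr":[0,0,0],"claw":1},
    {"translation":[0,0,0.02],"dr":[0,0,0],"claw":1},
    {"translation":[0,0,0],"dr":[0,0,0],"claw":1},
    {"translation":[0,0,0],"dr":[0,0,0],"claw":1},
    {"translation":[0,0,0],"dr":[0,0,0],"claw":1},
    {"translation":[0,0,0],"dr":[0,0,0],"claw":1},
    {"translation":[0,0,0],"dr":[0,0,0],"claw":1},
    {"translation":[0,0,0],"dr":[0,0,0],"claw":1},
    {"translation":[0,0,0],"dr":[0,0,0],"claw":1}
  ]
}}

```text
time: 19.28
eef_pos: [0.6045, 0.1684, 0.1678]
tcp_rot: [0.979, -0.204, 0.0, -0.0]
ft_force: [0.4, -0.6, -2.4]
grip_width: 0.295
grasp_force: 59.9
```

>>> {"op": "send_rows", "data": {
  "plan": [
    {"translation":[0,0,0.02],"dr":[0,0,0],"claw":1},
    {"translation":[0,0,0.02],"dr":[0,0,0],"claw":1},
    {"translation":[0,0,0],"dr":[0,0,0],"claw":1},
    {"translation":[0,0,0],"dr":[0,0,0],"claw":1},
    {"translation":[0,0,0],"dr":[0,0,0],"claw":1},
    {"translation":[0,0,0],"dr":[0,0,0],"claw":1},
    {"translation":[0,0,0],"dr":[0,0,0],"claw":1},
    {"translation":[0,0,0],"dr":[0,0,0],"claw":1},
    {"translation":[0,0,0],"dr":[0,0,0],"claw":1},
    {"translation":[0,0,0],"dr":[0,0,0],"claw":1}
  ]
}}

```text
time: 20.12
eef_pos: [0.6045, 0.1684, 0.1665]
tcp_rot: [0.979, -0.204, -0.0, -0.0]
ft_force: [0.8, -0.2, -3.5]
grip_width: 0.294
grasp_force: 59.9
```

The side load vanished at TCP z 0.168, so the gate has flicked shut. Now a gentle tug upward.

>>> {"op": "send_rows", "data": {
  "plan": [
    {"translation":[0,0,-0.03],"dr":[0,0,0],"claw":1},
    {"translation":[0,0,-0.03],"dr":[0,0,0],"claw":1},
    {"translation":[0,0,-0.03],"dr":[0,0,0],"claw":1},
    {"translation":[0,0,-0.03],"dr":[0,0,0],"claw":1},
    {"translation":[0,0,-0.03],"dr":[0,0,0],"claw":1},
    {"translation":[0,0,-0.03],"dr":[0,0,0],"claw":1},
    {"translation":[0,0,-0.03],"dr":[0,0,0],"claw":1},
    {"translation":[0,0,0],"dr":[0,0,0],"claw":1},
    {"translation":[0,0,0],"dr":[0,0,0],"claw":1},
    {"translation":[0,0,0],"dr":[0,0,0],"claw":1}
  ]
}}

```text
time: 20.95
eef_pos: [0.6045, 0.1684, 0.1728]
tcp_rot: [0.979, -0.204, -0.0, -0.0]
ft_force: [0.4, -0.4, -3.4]
grip_width: 0.291
grasp_force: 59.9
```

>>> {"op": "send_rows", "data": {
  "plan": [
    {"translation":[0,0,-0.02],"dr":[0,0,0],"claw":1},
    {"translation":[0,0,-0.02],"dr":[0,0,0],"claw":1},
    {"translation":[0,0,0],"dr":[0,0,0],"claw":1},
    {"translation":[0,0,0],"dr":[0,0,0],"claw":1},
    {"translation":[0,0,0],"dr":[0,0,0],"claw":1},
    {"translation":[0,0,0],"dr":[0,0,0],"claw":1},
    {"translation":[0,0,0],"dr":[0,0,0],"claw":1},
    {"translation":[0,0,0],"dr":[0,0,0],"claw":1},
    {"translation":[0,0,0],"dr":[0,0,0],"claw":1},
    {"translation":[0,0,0],"dr":[0,0,0],"claw":1}
  ]
}}

```text
time: 21.78
eef_pos: [0.6045, 0.1684, 0.174]
tcp_rot: [0.979, -0.204, 0.0, -0.0]
ft_force: [-0.4, -0.1, -2.2]
grip_width: 0.293
grasp_force: 59.9
```

>>> {"op": "send_rows", "data": {
  "plan": [
    {"translation":[0,0,-0.02],"dr":[0,0,0],"claw":1},
    {"translation":[0,0,-0.02],"dr":[0,0,0],"claw":1},
    {"translation":[0,0,0],"dr":[0,0,0],"claw":1},
    {"translation":[0,0,0],"dr":[0,0,0],"claw":1},
    {"translation":[0,0,0],"dr":[0,0,0],"claw":1},
    {"translation":[0,0,0],"dr":[0,0,0],"claw":1},
    {"translation":[0,0,0],"dr":[0,0,0],"claw":1},
    {"translation":[0,0,0],"dr":[0,0,0],"claw":1},
    {"translation":[0,0,0],"dr":[0,0,0],"claw":1},
    {"translation":[0,0,0],"dr":[0,0,0],"claw":1}
  ]
}}

```text
time: 22.62
eef_pos: [0.6045, 0.1684, 0.1752]
tcp_rot: [0.979, -0.204, -0.0, -0.0]
ft_force: [0.4, -0.7, -3.5]
grip_width: 0.294
grasp_force: 59.9
```

>>> {"op": "send_rows", "data": {
  "plan": [
    {"translation":[0,0,-0.02],"dr":[0,0,0],"claw":1},
    {"translation":[0,0,-0.02],"dr":[0,0,0],"claw":1},
    {"translation":[0,0,0],"dr":[0,0,0],"claw":1},
    {"translation":[0,0,0],"dr":[0,0,0],"claw":1},
    {"translation":[0,0,0],"dr":[0,0,0],"claw":1},
    {"translation":[0,0,0],"dr":[0,0,0],"claw":1},
    {"translation":[0,0,0],"dr":[0,0,0],"claw":1},
    {"translation":[0,0,0],"dr":[0,0,0],"claw":1},
    {"translation":[0,0,0],"dr":[0,0,0],"claw":1},
    {"translation":[0,0,0],"dr":[0,0,0],"claw":1}
  ]
}}

```text
time: 23.45
eef_pos: [0.6044, 0.1684, 0.1762]
tcp_rot: [0.979, -0.204, -0.0, 0.0]
ft_force: [0.4, 0.6, -14.8]
grip_width: 0.293
grasp_force: 59.8
```

>>> {"op": "send_rows", "data": {
  "plan": [
    {"translation":[0,0,-0.02],"dr":[0,0,0],"claw":1},
    {"translation":[0,0,0],"dr":[0,0,0],"claw":1},
    {"translation":[0,0,0],"dr":[0,0,0],"claw":1},
    {"translation":[0,0,0],"dr":[0,0,0],"claw":1},
    {"translation":[0,0,0],"dr":[0,0,0],"claw":1},
    {"translation":[0,0,0],"dr":[0,0,0],"claw":1},
    {"translation":[0,0,0],"dr":[0,0,0],"claw":1},
    {"translation":[0,0,0],"dr":[0,0,0],"claw":1},
    {"translation":[0,0,0],"dr":[0,0,0],"claw":1},
    {"translation":[0,0,0],"dr":[0,0,0],"claw":1}
  ]
}}

```text
time: 24.28
eef_pos: [0.6043, 0.1684, 0.1765]
tcp_rot: [0.979, -0.204, -0.0, 0.0]
ft_force: [3.9, 1.3, -26.0]
grip_width: 0.294
grasp_force: 60.7
```

The gate caught: about 11 N, then 23 N of pull. Now I'll lower it back to its seat.

>>> {"op": "send_rows", "data": {
  "plan": [
    {"translation":[0,0,0.02],"dr":[0,0,0],"claw":1},
    {"translation":[0,0,0.04],"dr":[0,0,0],"claw":1},
    {"translation":[0,0,0.05],"dr":[0,0,0],"claw":1},
    {"translation":[0,0,0.05],"dr":[0,0,0],"claw":1},
    {"translation":[0,0,0.05],"dr":[0,0,0],"claw":1},
    {"translation":[0,0,0.05],"dr":[0,0,0],"claw":1},
    {"translation":[0,0,0.05],"dr":[0,0,0],"claw":1},
    {"translation":[0,0,0.04],"dr":[0,0,0],"claw":1},
    {"translation":[0,0,0],"dr":[0,0,0],"claw":1},
    {"translation":[0,0,0],"dr":[0,0,0],"claw":1}
  ]
}}

```text
time: 25.12
eef_pos: [0.6045, 0.1684, 0.1665]
tcp_rot: [0.979, -0.204, -0.0, -0.0]
ft_force: [-0.3, -0.3, -2.4]
grip_width: 0.293
grasp_force: 63.4
```

>>> {"op": "send_rows", "data": {
  "plan": [
    {"translation":[0,0,0.02],"dr":[0,0,0],"claw":1},
    {"translation":[0,0,0],"dr":[0,0,0],"claw":1},
    {"translation":[0,0,0],"dr":[0,0,0],"claw":1},
    {"translation":[0,0,0],"dr":[0,0,0],"claw":1},
    {"translation":[0,0,0],"dr":[0,0,0],"claw":1},
    {"translation":[0,0,0],"dr":[0,0,0],"claw":1},
    {"translation":[0,0,0],"dr":[0,0,0],"claw":1},
    {"translation":[0,0,0],"dr":[0,0,0],"claw":1},
    {"translation":[0,0,0],"dr":[0,0,0],"claw":1},
    {"translation":[0,0,0],"dr":[0,0,0],"claw":1}
  ]
}}

```text
time: 25.95
eef_pos: [0.6045, 0.1684, 0.1659]
tcp_rot: [0.979, -0.204, -0.0, -0.0]
ft_force: [-0.8, -0.2, -3.7]
grip_width: 0.293
grasp_force: 63.4
```

>>> {"op": "send_rows", "data": {
  "plan": [
    {"translation":[0,0,0.02],"dr":[0,0,0],"claw":1},
    {"translation":[0,0,0],"dr":[0,0,0],"claw":1},
    {"translation":[0,0,0],"dr":[0,0,0],"claw":1},
    {"translation":[0,0,0],"dr":[0,0,0],"claw":1},
    {"translation":[0,0,0],"dr":[0,0,0],"claw":1},
    {"translation":[0,0,0],"dr":[0,0,0],"claw":1},
    {"translation":[0,0,0],"dr":[0,0,0],"claw":1},
    {"translation":[0,0,0],"dr":[0,0,0],"claw":1},
    {"translation":[0,0,0],"dr":[0,0,0],"claw":1},
    {"translation":[0,0,0],"dr":[0,0,0],"claw":1}
  ]
}}

```text
time: 26.78
eef_pos: [0.6045, 0.1684, 0.1654]
tcp_rot: [0.979, -0.204, -0.0, -0.0]
ft_force: [0.0, 0.0, -3.7]
grip_width: 0.294
grasp_force: 63.4
```

>>> {"op": "send_rows", "data": {
  "plan": [
    {"translation":[0,0,0.02],"dr":[0,0,0],"claw":1},
    {"translation":[0,0,0],"dr":[0,0,0],"claw":1},
    {"translation":[0,0,0],"dr":[0,0,0],"claw":1},
    {"translation":[0,0,0],"dr":[0,0,0],"claw":1},
    {"translation":[0,0,0],"dr":[0,0,0],"claw":1},
    {"translation":[0,0,0],"dr":[0,0,0],"claw":1},
    {"translation":[0,0,0],"dr":[0,0,0],"claw":1},
    {"translation":[0,0,0],"dr":[0,0,0],"claw":1},
    {"translation":[0,0,0],"dr":[0,0,0],"claw":1},
    {"translation":[0,0,0],"dr":[0,0,0],"claw":1}
  ]
}}

```text
time: 27.62
eef_pos: [0.6045, 0.1684, 0.1647]
tcp_rot: [0.979, -0.204, -0.0, -0.0]
ft_force: [0.6, 0.5, -2.4]
grip_width: 0.293
grasp_force: 63.4
```

>>> {"op": "send_rows", "data": {
  "plan": [
    {"translation":[0,0,0.02],"dr":[0,0,0],"claw":1},
    {"translation":[0,0,0],"dr":[0,0,0],"claw":1},
    {"translation":[0,0,0],"dr":[0,0,0],"claw":1},
    {"translation":[0,0,0],"dr":[0,0,0],"claw":1},
    {"translation":[0,0,0],"dr":[0,0,0],"claw":1},
    {"translation":[0,0,0],"dr":[0,0,0],"claw":1},
    {"translation":[0,0,0],"dr":[0,0,0],"claw":1},
    {"translation":[0,0,0],"dr":[0,0,0],"claw":1},
    {"translation":[0,0,0],"dr":[0,0,0],"claw":1},
    {"translation":[0,0,0],"dr":[0,0,0],"claw":1}
  ]
}}

```text
time: 28.45
eef_pos: [0.6045, 0.1684, 0.1641]
tcp_rot: [0.979, -0.204, -0.0, -0.0]
ft_force: [-0.5, 0.2, -3.3]
grip_width: 0.293
grasp_force: 63.4
```

>>> {"op": "send_rows", "data": {
  "plan": [
    {"translation":[0,0,0.02],"dr":[0,0,0],"claw":1},
    {"translation":[0,0,0],"dr":[0,0,0],"claw":1},
    {"translation":[0,0,0],"dr":[0,0,0],"claw":1},
    {"translation":[0,0,0],"dr":[0,0,0],"claw":1},
    {"translation":[0,0,0],"dr":[0,0,0],"claw":1},
    {"translation":[0,0,0],"dr":[0,0,0],"claw":1},
    {"translation":[0,0,0],"dr":[0,0,0],"claw":1},
    {"translation":[0,0,0],"dr":[0,0,0],"claw":1},
    {"translation":[0,0,0],"dr":[0,0,0],"claw":1},
    {"translation":[0,0,0],"dr":[0,0,0],"claw":1}
  ]
}}

```text
time: 29.28
eef_pos: [0.6046, 0.1684, 0.1638]
tcp_rot: [0.979, -0.204, 0.0, -0.0]
ft_force: [-2.5, -0.3, 6.3]
grip_width: 0.299
grasp_force: 64.8
```

It's seated, with about 9 N of contact. Now release and retreat upward.

>>> {"op": "send_rows", "data": {
  "plan": [
    {"translation":[0,0,-0.01],"dr":[0,0,0],"claw":0.68},
    {"translation":[0,0,0],"dr":[0,0,0],"claw":0.65},
    {"translation":[0,0,0],"dr":[0,0,0],"claw":0.6},
    {"translation":[0,0,0],"dr":[0,0,0],"claw":0.5},
    {"translation":[0,0,0],"dr":[0,0,0],"claw":0.4},
    {"translation":[0,0,0],"dr":[0,0,0],"claw":0.3},
    {"translation":[0,0,0],"dr":[0,0,0],"claw":0.3},
    {"translation":[0,0,0],"dr":[0,0,0],"claw":0.3},
    {"translation":[0,0,0],"dr":[0,0,0],"claw":0.3},
    {"translation":[0,0,0],"dr":[0,0,0],"claw":0.3}
  ]
}}

```text
time: 30.12
eef_pos: [0.6045, 0.1684, 0.1638]
tcp_rot: [0.979, -0.204, -0.0, -0.0]
ft_force: [-0.4, -0.5, 0.1]
grip_width: 0.7
grasp_force: 0.0
```

>>> {"op": "send_rows", "data": {
  "plan": [
    {"translation":[0,0,-0.2],"dr":[0,0,0],"claw":0.3},
    {"translation":[0,0,-0.4],"dr":[0,0,0],"claw":0.3},
    {"translation":[0,0,-0.6],"dr":[0,0,0],"claw":0.3},
    {"translation":[0,0,-0.6],"dr":[0,0,0],"claw":0.3},
    {"translation":[0,0,-0.6],"dr":[0,0,0],"claw":0.3},
    {"translation":[0,0,-0.6],"dr":[0,0,0],"claw":0.3},
    {"translation":[0,0,-0.6],"dr":[0,0,0],"claw":0.3},
    {"translation":[0,0,-0.4],"dr":[0,0,0],"claw":0.3},
    {"translation":[0,0,0],"dr":[0,0,0],"claw":0.3},
    {"translation":[0,0,0],"dr":[0,0,0],"claw":0.3}
  ]
}}

```text
time: 30.95
eef_pos: [0.6046, 0.1684, 0.2849]
tcp_rot: [0.979, -0.204, 0.001, -0.0]
ft_force: [-0.5, 0.0, 0.4]
grip_width: 0.697
grasp_force: 0.0
```

```bash
python3 - <<'E'
from h import *
s=optics.read_camera("side")
a=cv2.resize(s["frame"][170:270,185:285],(600,600),interpolation=cv2.INTER_CUBIC)
cv2.imwrite("pics/s5.png",a[:,:,::-1]); print(status.get_obs()["time"])
E
```

```text
31.0
```

View pics/s5.png

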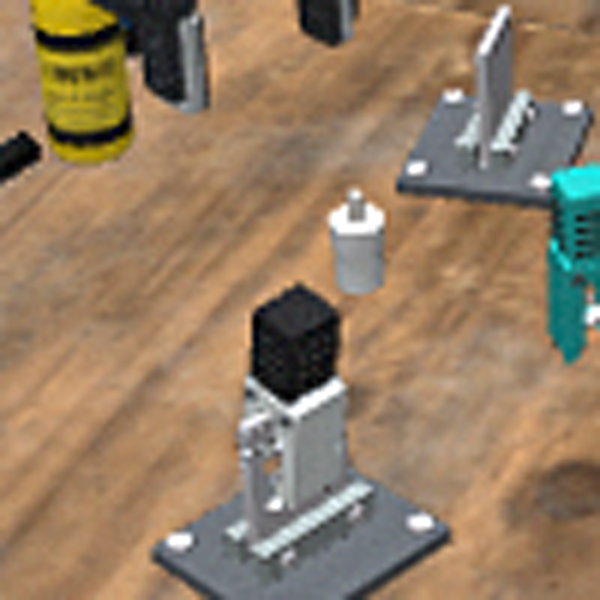

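The coupling sits upright on the windowed plate (crop ~(300,400)) with the gripper clear of it. Handing in.

```bash
python3 -c "
from bench import ticket; print(ticket.sign_off())"
```

```text
the job is handed in; nothing more can be done
None
```

The coupling is locked on the windowed hitch plate: its gate snapped shut, it held an upward tug of about 23 N, and it is now seated and released. I handed the job in at about 31 s, but the hand-in gave no verdict.

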